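# Sweep colour samples through the sorting gate

### The arm

A 6-joint arm with a two-finger parallel gripper is mounted at the origin on the work surface. World frame = base frame: x ahead of the robot, y to its left, z up, the work surface at z = 0. Lengths are in m, angles in degrees, forces in N, time in s.
With the tool pointing down it reaches from about 0.25 to 0.725 m from the base axis. Payload 9.7 kg.
Tool frame: the origin (TCP) lies between the finger pads; the fingertips stand 11 mm ahead of it and the grasp point (between the pads) lies 8 mm behind it; z points along the fingers, y is the line along which they close (so a half turn about z gives the same grasp; the last joint's range is limited). The gripper opens to 85 mm and grips with 20 to 120 N. Pads are 22 mm wide; open, the fingers measure 114 mm over their backs; the gripper's body (76 mm by 85 mm) begins 54 mm behind the grasp point. The pads swing forward as they close: fully open they stand 13 mm farther back than shut.
Start: joints at [73.052, 4.979, 10.078, 95.1, 0, 90], TCP at [0.16, 0.526, 0.242] pointing down, gripper open.
Joint ranges: [-179.16, 179.16], [-48.56, 103.87], [-65.8, 70.77], [-126.05, 130.52], [-82.76, 87.17], [-180, 180]. Speed limits (degrees/s): [127.2, 127.2, 147.25, 180, 180, 180].

### API

Orientations are given as [roll, pitch, yaw] about the fixed x, y, z axes, in that order (R = Rz(yaw) Ry(pitch) Rx(roll)).
In Python, from station import robot gives the robot as it stands.
- The arm moves only by the tool carry_out, never from a script. Its argument "rows" is a list of rows, each a list of 6 numbers: the shift along the tool's x, y, z in mm, then the turn, a rotation vector about the tool's x, y, z in rad. In form: [[x, y, z, wx, wy, wz], ...]. A call has exactly 8 rows; each row is the pose to reach, as a shift and turn from the pose commanded when the call began, along the tool's axes at that moment; what a row does not reach only later rows make up. A row lasts 1/8 s, in which the tool goes at most 62.5 mm and 10.7 degrees, less where a joint would pass 70% of its speed; a pose out of reach is approached as far as the arm can. A call with a gripper value outside its range is refused whole. "grip" is the closure, from 0 (fully open) to 1 (shut), set as the call begins (left out, the last holds). The fingers move at their own pace and stop on an object; "force" is the grip in N (left out, the last holds). Time passes only in rows, so rows that repeat a pose let the fingers close, or fill a call up. It gives the time, the measured TCP pose, the force, the opening and the grip force at its end, in the units of the state.
- robot.sense(): the state, without advancing time (a new reading comes with each control period).
- robot.grab_frame(name): name is "side" or "top"; returns a dict with "image" (384x512x3 uint8, red, green, blue), "range_z" (384x512 float32, m along the optical axis (not along the pixel's ray), 0 where there is no reading), "mtx" (3x3 intrinsics, pixels), "R" (3x3) and "t" (3): a world point X has camera coordinates R X + t. Camera axes: x right, y down, z forward; pixel columns grow to the right and rows downward; lengths in m; the calibration is good to about 2 mm. A picture is of the moment at which its call begins.
- robot.hand_in(): hands the job in; it is judged then, once.
The state is a dict: "time": time; "joints": joint angles; "qd": joint speeds; "joint_efforts": joint torques, N m; "eef_pos": TCP position; "tool_rot": TCP orientation; "ft_force": force on the tool from outside, world axes, zero at the start; "torque": the same for the moment, N m; "opening": opening from 0.0 (shut) to 1.0 (fully open); "grip_force": force on a finger pad.
Only numpy, scipy, OpenCV 4.12 (cv2) and the standard library are available. Lean on these libraries where they do the work, as an engineer would, in place of code of your own. Each camera call takes 0.05 s, during which the arm holds its last target. There are 200 camera calls.

### The job

Three fired-clay colour samples lie on the white deck of the sorting box. With your fingertips, push them through the brass-winged gate one at a time, each dropping into the slot behind it before the next goes through, until all three lie in the slot. Only slide them along the deck, do not pick them up, and leave the vial, the glass cup and the pot lid where they stand.

Things in the scene. Friction and masses are not known exactly. Their poses are not given: they have to be found in the camera images.
- sorter: Fixed wooden sorting box with a raised white deck and sunk slot. Origin: on the table, under the box; z up. In its frame (mm): the deck's top is at z = 50, x -122..122, y -132..54, inside a rim 16 high. In the +y rim (6 thick, y 54..60) is the gate.
- gate (a point): Middle of the gate, an opening 46 mm wide along x, at deck height on the edge (sorter y = 60 mm) where the deck drops sheer into the slot. Axes as the sorter's: +y leads from deck to slot. Two upright brass wings, 16 mm high, 5 thick, funnel to it at 45 degrees: in this frame each runs from x +-25, y -3 (beside the opening) out to x +-51, y -29.
- slot (a point): Middle of the floor of the slot, an open-topped well behind the gate: 104 mm along x, 68 mm along y, grey floor 5 mm above the table and 45 mm below the deck, walls 66 mm above the table (the side to the deck ends at deck height in the gate).
- vial: Small amber glass vial with a black cap, 28 mm diameter, 45 mm tall, loose, standing on the deck to the +x side of the gate. Origin: centre of its underside. Leave alone.
- beaker: Clear glass cup, 56 mm across the rim, 65 mm tall, loose, on the table beside the slot. Origin: centre of its underside. Leave alone.
- pot_lid: Terracotta pot lid with a knob, 72 mm diameter, 43 mm tall, loose, on the table by the -y end of the sorter. Origin: centre of its underside. Leave alone.
- disc_blue_center (a point): Centre of the blue fired-clay colour sample, a loose flat disc 32 mm in diameter and 9 mm thick, about 20 g. It starts lying flat on the white deck (centre 4.5 mm above the deck) and slides when pushed at its edge.
- disc_green_center (a point): Centre of the green fired-clay colour sample, a loose flat disc 32 mm in diameter and 9 mm thick, about 20 g. It starts lying flat on the white deck (centre 4.5 mm above the deck) and slides when pushed at its edge.
- disc_clay_center (a point): Centre of the terracotta (brown-orange) fired-clay colour sample, a loose flat disc 32 mm in diameter and 9 mm thick, about 20 g. It starts lying flat on the white deck (centre 4.5 mm above the deck) and slides when pushed at its edge.
There are look-alikes about, which are no part of the job. What is meant by the part that bears disc_green_center is not pink, and is the larger of those in its own colour.

How it is judged (in metres and radians):
On the way, in this order (a step that is already met when the one before it is completed fails the run):
1. a first disc lies in the slot while the others do not (((x of disc_blue_center in the frame of sorter between -0.052 and 0.052 m and y of disc_blue_center in the frame of sorter between 0.06 and 0.128 m and z of disc_blue_center in the frame of sorter below 0.04 m) or (x of disc_green_center in the frame of sorter between -0.052 and 0.052 m and y of disc_green_center in the frame of sorter between 0.06 and 0.128 m and z of disc_green_center in the frame of sorter below 0.04 m) or (x of disc_clay_center in the frame of sorter between -0.052 and 0.052 m and y of disc_clay_center in the frame of sorter between 0.06 and 0.128 m and z of disc_clay_center in the frame of sorter below 0.04 m))), for 0.2 s.
2. a second disc has dropped into the slot ((((x of disc_blue_center in the frame of sorter between -0.052 and 0.052 m and y of disc_blue_center in the frame of sorter between 0.06 and 0.128 m and z of disc_blue_center in the frame of sorter below 0.04 m) and (x of disc_green_center in the frame of sorter between -0.052 and 0.052 m and y of disc_green_center in the frame of sorter between 0.06 and 0.128 m and z of disc_green_center in the frame of sorter below 0.04 m)) or ((x of disc_blue_center in the frame of sorter between -0.052 and 0.052 m and y of disc_blue_center in the frame of sorter between 0.06 and 0.128 m and z of disc_blue_center in the frame of sorter below 0.04 m) and (x of disc_clay_center in the frame of sorter between -0.052 and 0.052 m and y of disc_clay_center in the frame of sorter between 0.06 and 0.128 m and z of disc_clay_center in the frame of sorter below 0.04 m)) or ((x of disc_green_center in the frame of sorter between -0.052 and 0.052 m and y of disc_green_center in the frame of sorter between 0.06 and 0.128 m and z of disc_green_center in the frame of sorter below 0.04 m) and (x of disc_clay_center in the frame of sorter between -0.052 and 0.052 m and y of disc_clay_center in the frame of sorter between 0.06 and 0.128 m and z of disc_clay_center in the frame of sorter below 0.04 m)))), for 0.2 s.
3. the third disc has dropped into the slot (x of disc_blue_center in the frame of sorter between -0.052 and 0.052 m and y of disc_blue_center in the frame of sorter between 0.06 and 0.128 m and z of each of disc_blue_center, disc_green_center, disc_clay_center in the frame of sorter below 0.04 m and x of disc_green_center in the frame of sorter between -0.052 and 0.052 m and y of disc_green_center in the frame of sorter between 0.06 and 0.128 m and x of disc_clay_center in the frame of sorter between -0.052 and 0.052 m and y of disc_clay_center in the frame of sorter between 0.06 and 0.128 m), for 0.2 s.
At the end, for the whole second after the job is handed in: All three discs lie at rest (under 0.03 m/s) in the slot, their centres within its walls and at least 10 mm below the deck; vial, cup and pot lid stand upright within 20 mm of where they started (all of step 3 and linear speed of each of disc_blue, disc_green, disc_clay below 0.03 m/s and distance of each of vial, beaker, pot_lid from where it was at the start of the episode below 0.02 m and angle between each of vial, beaker, pot_lid's own z axis and vertical below 0.2 rad); the robot touches nothing.
It fails at once if a disc is lifted more than 12 mm off the deck (z of any of disc_blue_center, disc_green_center, disc_clay_center in the frame of sorter above 0.0665 m).
It fails at once if the vial, the cup or the pot lid is moved over 20 mm (distance of any of vial, beaker, pot_lid from where it was at the start of the episode above 0.02 m).
It also fails if it takes over 54 s, if anything falls off the work surface, if the arm or the gripper's body presses on something with over 40 N, if the wrist force passes 120 N, or if a joint passes its speed limit or range.

## Working session

There is one attempt and no reset: what is moved stays moved. The work goes in short steps, Python scripts to look and compute and a tool call to move; the robot and the scene stay as the last step left them, time stands still between calls to the robot, and variables do not carry over. Pictures are saved under pics/ and viewed, at most 10 in all, crops included, and the job is handed in when it is done.

Besides the shell and the picture viewer there is one more tool, called after "Call:" by a JSON object that holds its "name" and its "arguments". carry_out: Moves the arm, as the interface text tells. Its arguments: {"type":"object","properties":{"rows":{"type":"array"},"grip":{"type":"number"},"force":{"type":"number"}},"required":["rows"]}

```bash
mkdir -p pics; python3 - <<'E'
from station import robot
import cv2,numpy as np
s=robot.sense();print(s)
for n in("top","side"):
    f=robot.grab_frame(n);cv2.imwrite(f"pics/{n}0.png",cv2.cvtColor(f["image"],cv2.COLOR_RGB2BGR));np.savez(f"{n}0.npz",**f)
    print(n,f["mtx"],f["R"],f["t"])
E
```

```text
{'time': 0.0, 'joints': array([7.30517766e+01, 5.01204920e+00, 1.00328020e+01, 9.51000543e+01,
       8.97087700e-04, 8.99999199e+01]), 'qd': array([ 0.0277808 ,  0.01502934,  0.06609049,  0.04915369, -0.05834157,
       -0.03058617]), 'joint_efforts': array([ 2.63116301e-03, -5.20387387e+01,  4.64804292e+01,  1.61882717e-02,
       -1.72116529e-06,  1.35854447e-05]), 'eef_pos': array([0.16025886, 0.52589704, 0.24155916]), 'tool_rot': array([-1.79920698e+02, -8.97197711e-04,  1.63051855e+02]), 'ft_force': array([0.4545617 , 0.92305302, 0.75698608]), 'torque': array([-0.00236998,  0.0432806 ,  0.02799227]), 'grip_force': 0.0, 'opening': 0.9972573740381142}
top [[351.42225652   0.         252.96759214]
 [  0.         351.42225652 188.38896975]
 [  0.           0.           1.        ]] [[-0.00917834 -0.99991399 -0.00936883]
 [-0.98174216  0.01079093 -0.18991021]
 [ 0.18999498  0.00745471 -0.98175676]] [0.00393153 0.53700167 0.60528731]
side [[355.25977841   0.         253.1190654 ]
 [  0.         355.25977841 182.70313441]
 [  0.           0.           1.        ]] [[ 0.69397569 -0.71999647  0.0016773 ]
 [-0.3755038  -0.36391875 -0.85238491]
 [ 0.61432453  0.59090458 -0.52291218]] [-0.33823986  0.27168844  0.36627175]
```

View pics/top0.png

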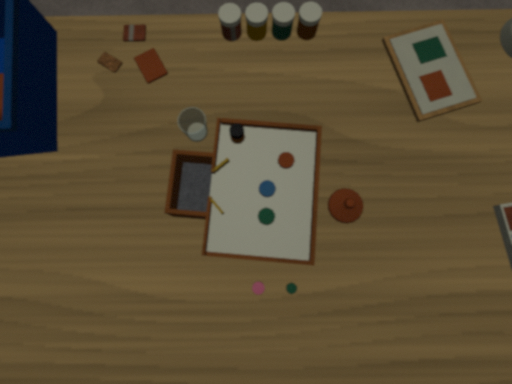

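View pics/side0.png

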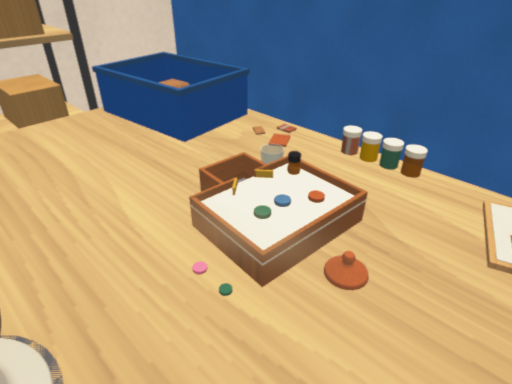

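The top view shows the deck at cols 207–320, rows 120–262. The slot is on its left (world +y) at (195,187), and the wings are at (220,166) and (216,205). The discs are blue (267,188), green (266,216) and clay (286,160). The vial is at (237,132), the cup at (193,125) and the lid at (346,205). The side view shows the same layout; the small green and pink look-alikes lie on the table.

```bash
cat > h.py <<'E'
import numpy as np,cv2
def cloud(f):
    z=f["range_z"];h,w=z.shape;v,u=np.mgrid[:h,:w];K=f["mtx"]
    c=np.stack([(u-K[0,2])/K[0,0]*z,(v-K[1,2])/K[1,1]*z,z],-1)
    return (c-f["t"])@f["R"]
def plane(f,uv,z):
    d=np.c_[np.atleast_2d(uv),np.ones(len(np.atleast_2d(uv)))]@np.linalg.inv(f["mtx"]).T@f["R"]
    C=-f["R"].T@f["t"];return C+d*((z-C[2])/d[:,2])[:,None]
def masks(f):
    hsv=cv2.cvtColor(f["image"],cv2.COLOR_RGB2HSV);H,S,V=cv2.split(hsv)
    return {"blue":(H>98)&(H<125)&(S>110),"green":(H>60)&(H<97)&(S>90),"clay":((H<12)|(H>174))&(S>150)&(V>70),"brass":(H>14)&(H<30)&(S>130),"white":(S<75)&(V>110)}
E
python3 - <<'E'
from h import *
for n in("top","side"):
    f=dict(np.load(n+"0.npz"));P=cloud(f);M=masks(f)
    w=M["white"]&(abs(P[...,2]-.05)<.008)
    k,l,st,c=cv2.connectedComponentsWithStats(w.astype(np.uint8));i=1+st[1:,4].argmax();m=(l==i)
    print(n,"deck z",np.median(P[m][:,2]))
    cn=max(cv2.findContours(m.astype(np.uint8),0,1)[0],key=cv2.contourArea)[:,0]
    r=cv2.minAreaRect((plane(f,cn,.05)[:,:2]*1000).astype(np.float32));print("deck",r,cv2.boxPoints(r))
    hull=cv2.fillConvexPoly(np.zeros(m.shape,np.uint8),cv2.convexHull(cn),1)>0
    # rim top
    rim=(abs(P[...,2]-.066)<.004)&~hull; k2,l2,s2,_=cv2.connectedComponentsWithStats(rim.astype(np.uint8),connectivity=8);rm=l2==1+s2[1:,4].argmax()
    r=cv2.minAreaRect((P[rm][:,:2]*1000).astype(np.float32));print("rim",r,rm.sum())
    for q in("blue","green","clay","brass"):
        mm=M[q]&hull
        k,l,st,c=cv2.connectedComponentsWithStats(mm.astype(np.uint8))
        for j in range(1,k):
            if st[j,4]>15: print(q,st[j,4],c[j],plane(f,c[j],.057)[0]*1000,np.median(P[l==j],0)*1000)
    if n=="top":
        for nm,(u,v) in dict(vial=(237,128),beak=(193,120),lid=(350,204)).items():print(nm,P[v-2:v+3,u-2:u+3].reshape(-1,3).mean(0)*1000)
E
```

```text
top deck z 0.04806171748417614
deck ((534.8579711914062, -16.38294219970703), (189.65988159179688, 242.0789337158203), 84.5888671875) [[ 405.41528   -99.37605 ]
 [ 646.4154   -122.20453 ]
 [ 664.30066    66.61017 ]
 [ 423.30054    89.438644]]
rim ((538.9817504882812, 18.283584594726562), (276.62933349609375, 260.6308288574219), 84.43921661376953) 2419
blue 154 [266.62987013 188.29220779] [535.84996224 -26.82952033  57.        ] [536.16727487 -27.36230957  56.97923716]
green 165 [265.93333333 215.78787879] [484.76564212 -24.71276812  57.        ] [484.34569879 -24.81972303  57.07953976]
clay 154 [285.69480519 159.77922078] [590.07417559 -63.57808213  57.        ] [589.56024739 -63.92819319  57.09899362]
brass 59 [219.15254237 165.37288136] [580.67676387  61.59138199  57.        ] [578.67243965  61.44293915  63.67907868]
brass 24 [213.66666667 203.04166667] [509.28078301  71.04303381  57.        ] [510.46110787  72.29625243  63.61124631]
vial [640.62240962  26.08013626  92.92594458]
beak [678.16811455 115.86870665  41.07128843]
lid [ 507.30799267 -183.61237538   40.08809017]
side deck 
[... 221 characters left out ...]
.3103 ]]
rim ((539.7890014648438, 17.961257934570312), (279.1072082519531, 262.8990478515625), 84.36567687988281) 2304
blue 67 [282.34328358 198.86567164] [538.99846074 -24.73188641  57.        ] [534.38901652 -28.03390659  60.63482844]
clay 127 [315.92125984 195.94488189] [589.94703043 -63.41512515  57.        ] [585.67124807 -65.94793359  60.35023672]
brass 61 [293.08196721 169.19672131] [640.21265689  30.58890668  57.        ] [628.36775837  21.76442364  64.98061614]
brass 78 [265.37179487 173.69230769] [585.62723808  59.77251466  57.        ] [582.27983604  56.07154923  58.99636569]
brass 25 [233.76 187.84] [502.90609809  66.92484018  57.        ] [494.75951809  57.37903592  64.65687153]
```

```bash
cat > plan.py <<'E'
import sys,json,numpy as np
from scipy.spatial.transform import Rotation as Ro
A=np.radians(-5.5);O=np.array([539.2,20.3]);ex=np.array([np.cos(A),np.sin(A)]);ey=np.array([-np.sin(A),np.cos(A)])
D=25.8  # disc centre ahead of TCP
def w2s(p): d=np.asarray(p)[...,:2]-O; return np.stack([d@ex,d@ey],-1)
def rows(start,wps):
    """start: world (x,y,z mm,yaw deg); wps: 8 of (sx,sy,z,head) head deg, 0=sorter +y, + = ccw, at TCP"""
    y0=np.radians(start[3]);R0=Ro.from_euler('xyz',[np.pi,0,y0]).as_matrix();out=[]
    for sx,sy,z,h in wps:
        p=np.r_[O+sx*ex+sy*ey,z]-np.array(start[:3]);out.append([*np.round(R0.T@p,0),0,0,round(-(np.radians(84.5+h)-y0),3)])
    return [[float(v) for v in r] for r in out]
def end(start,row):
    R0=Ro.from_euler('xyz',[180,0,start[3]],degrees=True).as_matrix()
    return [*(np.array(start[:3])+R0@np.array(row[:3])),start[3]-np.degrees(row[5])]
def lin(a,b,n): return [tuple(np.array(a)+(np.array(b)-np.array(a))*k/n) for k in range(1,n+1)]
def disc(wps): # disc-centre waypoints to TCP
    return [(x+D*np.sin(np.radians(h)),y-D*np.cos(np.radians(h)),z,h) for x,y,z,h in wps]
def show(start,wps):
    for i in range(0,len(wps),8):
        r=rows(start,wps[i:i+8]);print(json.dumps(r));start=end(start,r[-1]);print("#end",np.round(start,2).tolist())
E
python3 - <<'E'
from plan import *
print(w2s([[535.8,-27],[484.6,-24.8],[590,-63.6]]))
s=[160,526,242,163.052]
sp=w2s(s[:2]);a=(*sp,242,78.552);b=(1,-86,115,0)
w=lin(a,b,14); w=[(x,y,max(z,200) if i<11 else z,h) for i,(x,y,z,h) in enumerate(w)]
w+=[b,b]
w+=lin(b,(1,-86,63.5,0),5)+lin((1,-86,63.5,0),(1,-77,63.5,0),3)
w+=lin((1,-77,63.5,0),(0,20,63.5,0),8)+lin((0,20,63.5,0),(0,40,63.5,0),3)+lin((0,40,63.5,0),(0,44,63.5,0),1)+lin((0,44,63.5,0),(0,20,63.5,0),2)+lin((0,20,63.5,0),(0,20,115,0),2)
show(s,w)
E
```

```text
[[  1.14915702 -47.40811574]
 [-50.02598899 -50.12554663]
 [ 58.60758551 -78.64477681]]
[[-38.0, -33.0, 9.0, 0.0, 0.0, 0.098], [-75.0, -65.0, 18.0, 0.0, 0.0, 0.196], [-113.0, -98.0, 27.0, 0.0, 0.0, 0.294], [-151.0, -131.0, 36.0, 0.0, 0.0, 0.392], [-189.0, -163.0, 42.0, 0.0, 0.0, 0.49], [-226.0, -196.0, 42.0, 0.0, 0.0, 0.588], [-264.0, -229.0, 42.0, 0.0, 0.0, 0.685], [-302.0, -261.0, 42.0, 0.0, 0.0, 0.783]]
#end [372.8, 188.3, 200.0, 118.19]
[[-50.0, 3.0, -0.0, 0.0, 0.0, 0.098], [-100.0, 7.0, -0.0, 0.0, 0.0, 0.196], [-149.0, 10.0, -0.0, 0.0, 0.0, 0.294], [-199.0, 14.0, 67.0, 0.0, 0.0, 0.392], [-249.0, 17.0, 76.0, 0.0, 0.0, 0.49], [-299.0, 20.0, 85.0, 0.0, 0.0, 0.588], [-299.0, 20.0, 85.0, 0.0, 0.0, 0.588], [-299.0, 20.0, 85.0, 0.0, 0.0, 0.588]]
#end [531.67, -65.79, 115.0, 84.5]
[[0.0, 0.0, 10.0, 0.0, 0.0, -0.0], [0.0, 0.0, 21.0, 0.0, 0.0, -0.0], [0.0, 0.0, 31.0, 0.0, 0.0, -0.0], [0.0, 0.0, 41.0, 0.0, 0.0, -0.0], [0.0, 0.0, 51.0, 0.0, 0.0, -0.0], [3.0, 0.0, 51.0, 0.0, 0.0, -0.0], [6.0, 0.0, 51.0, 0.0, 0.0, -0.0], [9.0, 0.0, 51.0, 0.0, 0.0, -0.0]]
#end [532.54, -56.83, 64.0, 84.5]
[[13.0, 0.0, 0.0, 0.0, 0.0, -0.0], [25.0, -0.0, 0.0, 0.0, 0.0, -0.0], [37.0, -0.0, 0.0, 0.0, 0.0, -0.0], [49.0, -0.0, 0.0, 0.0, 0.0, -0.0], [61.0, -0.0, 0.0, 0.0, 0.0, -0.0], [73.0, -1.0, 0.0, 0.0, 0.0, -0.0], [85.0, -1.0, 0.0, 0.0, 0.0, -0.0], [97.0, -1.0, 0.0, 0.0, 0.0, -0.0]]
#end [540.84, 39.82, 64.0, 84.5]
[[7.0, 0.0, 0.0, 0.0, 0.0, -0.0], [14.0, 0.0, 0.0, 0.0, 0.0, -0.0], [20.0, 0.0, 0.0, 0.0, 0.0, -0.0], [24.0, 0.0, 0.0, 0.0, 0.0, -0.0], [12.0, 0.0, 0.0, 0.0, 0.0, -0.0], [0.0, 0.0, 0.0, 0.0, 0.0, -0.0], [0.0, 0.0, -25.0, 0.0, 0.0, -0.0], [0.0, 0.0, -51.0, 0.0, 0.0, -0.0]]
#end [540.84, 39.82, 115.0, 84.5]
```

Call:
{"name": "carry_out", "arguments": {"rows": [[-38,-33,9,0,0,0.098],[-75,-65,18,0,0,0.196],[-113,-98,27,0,0,0.294],[-151,-131,36,0,0,0.392],[-189,-163,42,0,0,0.49],[-226,-196,42,0,0,0.588],[-264,-229,42,0,0,0.685],[-302,-261,42,0,0,0.783]], "grip": 0.86}}

```text
time: 1.1
eef_pos: [0.3736, 0.1869, 0.2002]
tool_rot: [180.0, -0.0, 118.0]
ft_force: [0.1, 0.6, 0.0]
opening: 0.143
grip_force: 0.0
```

Call:
{"name": "carry_out", "arguments": {"rows": [[-50,3,0,0,0,0.098],[-100,7,0,0,0,0.196],[-149,10,0,0,0,0.294],[-199,14,67,0,0,0.392],[-249,17,76,0,0,0.49],[-299,20,85,0,0,0.588],[-299,20,85,0,0,0.588],[-299,20,85,0,0,0.588]]}}

```text
time: 2.1
eef_pos: [0.5316, -0.0656, 0.115]
tool_rot: [-179.9, -0.0, 84.5]
ft_force: [-0.5, 0.4, -0.4]
opening: 0.141
grip_force: 0.0
```

Tracking is exact. Descending.

Call:
{"name": "carry_out", "arguments": {"rows": [[0,0,10,0,0,0],[0,0,21,0,0,0],[0,0,31,0,0,0],[0,0,41,0,0,0],[0,0,51,0,0,0],[0,0,51,0,0,0],[3,0,51,0,0,0],[6,0,51,0,0,0]]}}

```text
time: 3.1
eef_pos: [0.5329, -0.0595, 0.0647]
tool_rot: [180.0, -0.0, 84.5]
ft_force: [-0.1, -0.1, -0.6]
opening: 0.137
grip_force: 0.0
```

```bash
python3 - <<'E'
from station import robot
import cv2
s=robot.sense();print(s["eef_pos"],s["ft_force"])
f=robot.grab_frame("side");i=cv2.cvtColor(f["image"],cv2.COLOR_RGB2BGR)[110:290,170:390]
cv2.imwrite("pics/s1.png",cv2.resize(i,None,fx=3,fy=3,interpolation=2))
E
```

```text
[ 0.53288336 -0.05952349  0.06474423] [-0.13510982 -0.05581391 -0.59549003]
```

View pics/s1.png

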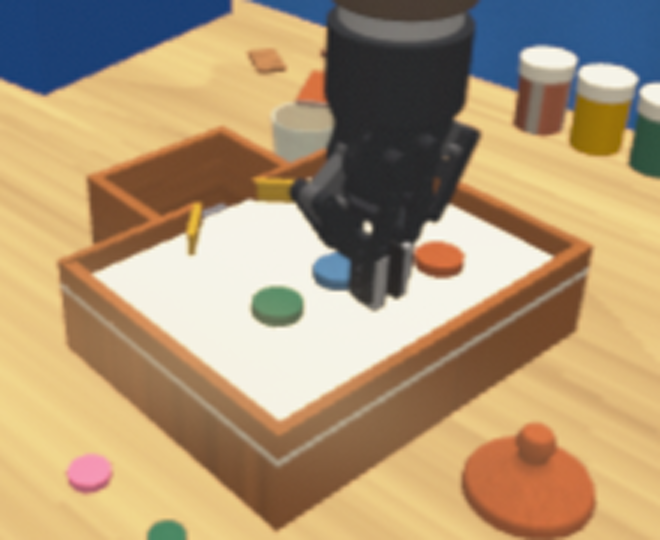

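The two fingertips stand just behind the blue disc, at crop (380,295), close above the deck and clear of green (277,305) and clay (438,258). Next is the push.

Call:
{"name": "carry_out", "arguments": {"rows": [[8,0,1,0,0,0],[20,0,1,0,0,0],[33,0,1,0,0,0],[46,0,1,0,0,0],[59,0,1,0,0,0],[72,-1,1,0,0,0],[86,-1,1,0,0,0],[100,-1,1,0,0,0]]}}

```text
time: 4.15
eef_pos: [0.5412, 0.0409, 0.0633]
tool_rot: [180.0, 0.0, 84.5]
ft_force: [0.4, 0.5, -0.1]
opening: 0.14
grip_force: 0.2
```

Call:
{"name": "carry_out", "arguments": {"rows": [[8,0,0,0,0,0],[16,0,0,0,0,0],[22,0,0,0,0,0],[24,0,0,0,0,0],[24,0,0,0,0,0],[10,0,0,0,0,0],[-10,0,0,0,0,0],[-10,0,-50,0,0,0]]}}

```text
time: 5.15
eef_pos: [0.5377, 0.0274, 0.1102]
tool_rot: [-179.6, 0.1, 84.4]
ft_force: [0.7, -0.1, 0.4]
opening: 0.14
grip_force: 0.0
```

```bash
python3 - <<'E'
from station import robot
from h import *
import plan
s=robot.sense();print(s["time"],s["eef_pos"],plan.w2s(s["eef_pos"]*1000),s["ft_force"],s["tool_rot"])
out=[]
for n in("top","side"):
    f=robot.grab_frame(n);i=cv2.cvtColor(f["image"],cv2.COLOR_RGB2BGR)
    i=i[90:270,150:370] if n=="top" else i[110:290,170:390]
    out.append(cv2.resize(i,(400,327),interpolation=2))
    M=masks(f);P=cloud(f)
    for q in("blue","green","clay"):
        k,l,st,c=cv2.connectedComponentsWithStats(M[q].astype(np.uint8))
        for j in range(1,k):
            p=np.median(P[l==j],0)*1000; xy=plan.w2s(p)
            if st[j,4]>25 and abs(xy[0])<128 and -138<xy[1]<134: print(n,q,st[j,4],c[j].round(),xy.round(1),p[2].round(1))
cv2.imwrite("pics/c1.png",np.hstack(out))
E
```

```text
5.15 [0.53770837 0.02742436 0.11024042] [-2.16759768  6.94859645] [ 0.66649418 -0.07919173  0.40895806] [-1.79595584e+02  8.32604976e-02  8.43741802e+01]
side clay 127 [316. 196.] [ 54.4 -81.1] 60.3
```

View pics/c1.png

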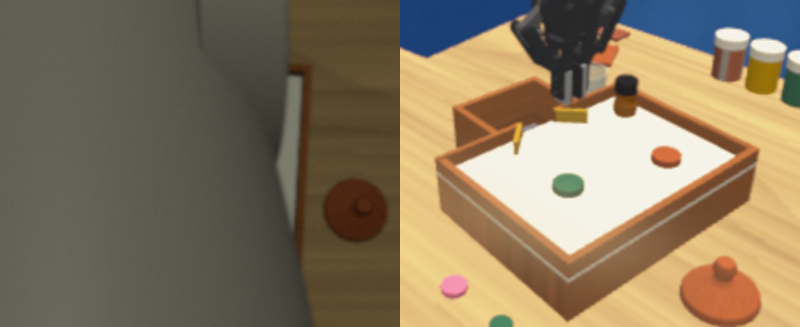

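Side view: blue is gone from the deck and has dropped through the gate. Green (crop 568,184) and clay (666,157) are unmoved, and the vial is upright. Green is next, on a curved push.

```bash
cat >> plan.py <<'E'
def bez(p0,p1,p2,n,z):
    t=np.linspace(0,1,400)[:,None];p0,p1,p2=map(np.array,(p0,p1,p2))
    B=(1-t)**2*p0+2*t*(1-t)*p1+t*t*p2;d=2*(1-t)*(p1-p0)+2*t*(p2-p1)
    h=np.degrees(np.arctan2(-d[:,0],d[:,1]));L=np.r_[0,np.cumsum(np.hypot(*np.diff(B,axis=0).T))]
    q=L[-1]*np.arange(1,n+1)/n;f=lambda v:np.interp(q,L,v)
    return [(a,b,z,c) for a,b,c in zip(f(B[:,0]),f(B[:,1]),f(h))]
def job(start,p0,p1,p2,back=12):
    p0=np.array(p0,float);u=np.array(p1)-p0;u/=np.hypot(*u);h=np.degrees(np.arctan2(-u[0],u[1]));Z=63
    a=(*w2s(start[:2]),start[2],start[3]-84.5)
    b=disc([(*(p0-back*u),113,h)])[0]; c=(*b[:2],Z,h)
    w=lin(a,b,7)+[b]+lin(b,c,5)+[c,c]+disc([(*(p0-2*u),Z,h)])
    w+=disc(bez(p0-2*u,p1,p2,10,Z)); e=w[-1]; t=(0,44,Z,0);n=int(np.ceil((44-e[1])/11))
    w+=lin(e,t,n)+[t,(0,30,Z,0),(0,10,Z,0),(0,10,88,0),(0,10,113,0)]
    while len(w)%8: w.append(w[-1])
    show(start,w)
E
python3 - <<'E'
from plan import *
job([*(O+10*ey+0*ex),113,84.5],(-50,-50.1),(0,0),(0,35))
E
```

```text
[[-12.0, -11.0, -0.0, 0.0, 0.0, 0.112], [-25.0, -22.0, -0.0, 0.0, 0.0, 0.224], [-37.0, -33.0, -0.0, 0.0, 0.0, 0.336], [-50.0, -44.0, -0.0, 0.0, 0.0, 0.448], [-62.0, -55.0, -0.0, 0.0, 0.0, 0.56], [-74.0, -66.0, -0.0, 0.0, 0.0, 0.672], [-87.0, -77.0, -0.0, 0.0, 0.0, 0.784], [-87.0, -77.0, -0.0, 0.0, 0.0, 0.784]]
#end [455.17, -48.97, 113.0, 39.58]
[[0.0, 0.0, 10.0, 0.0, 0.0, 0.0], [0.0, 0.0, 20.0, 0.0, 0.0, 0.0], [0.0, 0.0, 30.0, 0.0, 0.0, 0.0], [0.0, 0.0, 40.0, 0.0, 0.0, 0.0], [0.0, 0.0, 50.0, 0.0, 0.0, 0.0], [0.0, 0.0, 50.0, 0.0, 0.0, 0.0], [0.0, 0.0, 50.0, 0.0, 0.0, 0.0], [10.0, 0.0, 50.0, 0.0, 0.0, 0.0]]
#end [462.88, -42.59, 63.0, 39.58]
[[11.0, 1.0, -0.0, 0.0, 0.0, -0.025], [21.0, 1.0, -0.0, 0.0, 0.0, -0.056], [31.0, 1.0, -0.0, 0.0, 0.0, -0.091], [42.0, 1.0, -0.0, 0.0, 0.0, -0.134], [52.0, 1.0, -0.0, 0.0, 0.0, -0.186], [62.0, 0.0, -0.0, 0.0, 0.0, -0.251], [73.0, -1.0, -0.0, 0.0, 0.0, -0.335], [83.0, -2.0, -0.0, 0.0, 0.0, -0.445]]
#end [525.58, 11.83, 63.0, 65.08]
[[11.0, 3.0, -0.0, 0.0, 0.0, -0.147], [22.0, 6.0, -0.0, 0.0, 0.0, -0.339], [30.0, 3.0, -0.0, 0.0, 0.0, -0.339], [39.0, -0.0, -0.0, 0.0, 0.0, -0.339], [47.0, -3.0, -0.0, 0.0, 0.0, -0.339], [55.0, -6.0, -0.0, 0.0, 0.0, -0.339], [55.0, -6.0, -0.0, 0.0, 0.0, -0.339], [42.0, -1.0, -0.0, 0.0, 0.0, -0.339]]
#end [542.37, 50.34, 63.0, 84.5]
[[-20.0, -0.0, -0.0, 0.0, 0.0, -0.0], [-20.0, -0.0, -25.0, 0.0, 0.0, -0.0], [-20.0, -0.0, -50.0, 0.0, 0.0, -0.0], [-20.0, -0.0, -50.0, 0.0, 0.0, -0.0], [-20.0, -0.0, -50.0, 0.0, 0.0, -0.0], [-20.0, -0.0, -50.0, 0.0, 0.0, -0.0], [-20.0, -0.0, -50.0, 0.0, 0.0, -0.0], [-20.0, -0.0, -50.0, 0.0, 0.0, -0.0]]
#end [540.45, 30.43, 113.0, 84.5]
```

Call:
{"name": "carry_out", "arguments": {"rows": [[-12,-11,0,0,0,0.112],[-25,-22,0,0,0,0.224],[-37,-33,0,0,0,0.336],[-50,-44,0,0,0,0.448],[-62,-55,0,0,0,0.56],[-74,-66,0,0,0,0.672],[-87,-77,0,0,0,0.784],[-87,-77,0,0,0,0.784]]}}

```text
time: 6.25
eef_pos: [0.4546, -0.0506, 0.1134]
tool_rot: [180.0, -0.0, 39.5]
ft_force: [-0.7, -0.1, 0.2]
opening: 0.142
grip_force: 0.0
```

Call:
{"name": "carry_out", "arguments": {"rows": [[0,0,10,0,0,0],[0,0,20,0,0,0],[0,0,30,0,0,0],[0,0,40,0,0,0],[0,0,50,0,0,0],[0,0,50,0,0,0],[3,0,50,0,0,0],[10,0,50,0,0,0]]}}

```text
time: 7.25
eef_pos: [0.4634, -0.0428, 0.0637]
tool_rot: [180.0, -0.0, 39.6]
ft_force: [0.9, 0.4, 0.2]
opening: 0.135
grip_force: 0.0
```

Call:
{"name": "carry_out", "arguments": {"rows": [[11,1,0,0,0,-0.025],[21,1,0,0,0,-0.056],[31,1,0,0,0,-0.091],[42,1,0,0,0,-0.134],[52,1,0,0,0,-0.186],[62,0,0,0,0,-0.251],[73,-1,0,0,0,-0.335],[83,-2,0,0,0,-0.445]]}}

```text
time: 8.25
eef_pos: [0.5262, 0.0122, 0.0632]
tool_rot: [-180.0, 0.0, 65.4]
ft_force: [0.1, 0.1, 1.1]
opening: 0.139
grip_force: 0.2
```

```bash
cat > look.py <<'E'
import sys
from station import robot
from h import *
import plan
s=robot.sense();print(s["time"],s["eef_pos"],plan.w2s(s["eef_pos"]*1000),s["ft_force"],s["tool_rot"])
f=robot.grab_frame("side");i=cv2.cvtColor(f["image"],cv2.COLOR_RGB2BGR)[110:290,170:390]
cv2.imwrite(sys.argv[1],cv2.resize(i,None,fx=3,fy=3,interpolation=2))
hsv=cv2.cvtColor(f["image"],cv2.COLOR_RGB2HSV);M={"green":(hsv[...,0]>60)&(hsv[...,0]<97)&(hsv[...,1]>70),"clay":masks(f)["clay"],"blue":masks(f)["blue"]}
for q,m in M.items():
    k,l,st,c=cv2.connectedComponentsWithStats(m.astype(np.uint8))
    for j in range(1,k):
        xy=plan.w2s(plane(f,c[j],.0565)[0]*1000)
        if st[j,4]>20 and abs(xy[0])<128 and -138<xy[1]<134: print(q,st[j,4],c[j].round(),xy.round(1))
E
python3 look.py pics/g1.png
```

```text
8.25 [0.52620713 0.01215122 0.06318154] [-12.15202275  -9.35657744] [0.07674525 0.08854011 1.07064863] [-1.79996947e+02  1.88877846e-03  6.53632417e+01]
clay 127 [316. 196.] [ 59.1 -78. ]
```

View pics/g1.png

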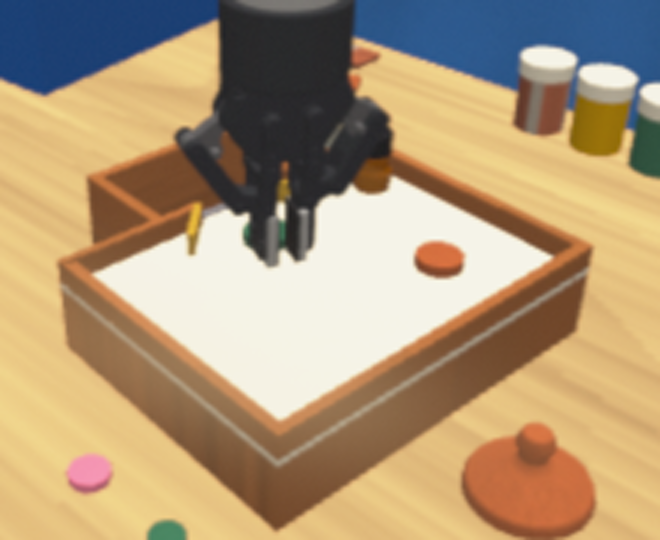

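Green (crop 258,235) sits ahead of the two fingers, which stand at (265,245) and (303,235), so it is cradled. Clay is unmoved. I'll continue through the gate.

Call:
{"name": "carry_out", "arguments": {"rows": [[11,3,0,0,0,-0.15],[22,6,0,0,0,-0.33],[30,3,0,0,0,-0.339],[39,0,0,0,0,-0.339],[47,-3,0,0,0,-0.339],[55,-6,0,0,0,-0.339],[55,-6,0,0,0,-0.339],[42,-1,0,0,0,-0.339]]}}

```text
time: 9.3
eef_pos: [0.5423, 0.05, 0.0633]
tool_rot: [-180.0, 0.0, 84.6]
ft_force: [0.7, -0.5, -0.5]
opening: 0.14
grip_force: 0.0
```

Call:
{"name": "carry_out", "arguments": {"rows": [[-20,0,0,0,0,0],[-20,0,-25,0,0,0],[-20,0,-50,0,0,0],[-20,0,-50,0,0,0],[-20,0,-50,0,0,0],[-20,0,-50,0,0,0],[-20,0,-50,0,0,0],[-20,0,-50,0,0,0]]}}

```text
time: 10.3
eef_pos: [0.5403, 0.0302, 0.1129]
tool_rot: [-180.0, 0.0, 84.5]
ft_force: [0.2, 0.4, 0.1]
opening: 0.139
grip_force: 0.0
```

```bash
python3 look.py pics/g2.png; python3 - <<'E'
from plan import *
job([540.45,30.43,113,84.5],(59,-78.5),(0,-37),(0,30),back=10)
E
```

```text
10.3 [0.5403458  0.0301767  0.11291742] [0.19388214 9.94105059] [0.22938884 0.4099814  0.11500487] [-1.79967303e+02  4.91559412e-03  8.45063503e+01]
clay 128 [316. 196.] [ 59.2 -78.1]
[[-16.0, 13.0, 0.0, 0.0, 0.0, -0.137], [-31.0, 25.0, 0.0, 0.0, 0.0, -0.274], [-47.0, 38.0, 0.0, 0.0, 0.0, -0.41], [-62.0, 50.0, 0.0, 0.0, 0.0, -0.547], [-78.0, 63.0, 0.0, 0.0, 0.0, -0.684], [-94.0, 75.0, 0.0, 0.0, 0.0, -0.821], [-109.0, 88.0, 0.0, 0.0, 0.0, -0.958], [-109.0, 88.0, 0.0, 0.0, 0.0, -0.958]]
#end [617.6, -86.5, 113.0, 139.39]
[[-0.0, -0.0, 10.0, 0.0, 0.0, 0.0], [-0.0, -0.0, 20.0, 0.0, 0.0, 0.0], [-0.0, -0.0, 30.0, 0.0, 0.0, 0.0], [-0.0, -0.0, 40.0, 0.0, 0.0, 0.0], [-0.0, -0.0, 50.0, 0.0, 0.0, 0.0], [-0.0, -0.0, 50.0, 0.0, 0.0, 0.0], [-0.0, -0.0, 50.0, 0.0, 0.0, 0.0], [8.0, -0.0, 50.0, 0.0, 0.0, 0.0]]
#end [611.52, -81.3, 63.0, 139.39]
[[13.0, -2.0, 0.0, 0.0, 0.0, 0.07], [26.0, -2.0, 0.0, 0.0, 0.0, 0.148], [39.0, -2.0, 0.0, 0.0, 0.0, 0.236], [53.0, -1.0, 0.0, 0.0, 0.0, 0.333], [66.0, 2.0, 0.0, 0.0, 0.0, 0.437], [79.0, 5.0, 0.0, 0.0, 0.0, 0.546], [91.0, 10.0, 0.0, 0.0, 0.0, 0.657], [103.0, 17.0, 0.0, 0.0, 0.0, 0.764]]
#end [544.4, -1.35, 63.0, 95.62]
[[13.0, -2.0, 0.0, 0.0, 0.0, 0.101], [26.0, -2.0, 0.0, 0.0, 0.0, 0.194], [36.0, -0.0, 0.0, 0.0, 0.0, 0.194], [46.0, 2.0, 0.0, 0.0, 0.0, 0.194], [55.0, 4.0, 0.0, 0.0, 0.0, 0.194], [65.0, 5.0, 0.0, 0.0, 0.0, 0.194], [65.0, 5.0, 0.0, 0.0, 0.0, 0.194], [51.0, 3.0, 0.0, 0.0, 0.0, 0.194]]
#end [542.39, 49.7, 63.0, 84.5]
[[-20.0, -0.0, 0.0, 0.0, 0.0, -0.0], [-20.0, -0.0, -25.0, 0.0, 0.0, -0.0], [-20.0, -0.0, -50.0, 0.0, 0.0, -0.0], [-20.0, -0.0, -50.0, 0.0, 0.0, -0.0], [-20.0, -0.0, -50.0, 0.0, 0.0, -0.0], [-20.0, -0.0, -50.0, 0.0, 0.0, -0.0], [-20.0, -0.0, -50.0, 0.0, 0.0, -0.0], [-20.0, -0.0, -50.0, 0.0, 0.0, -0.0]]
#end [540.48, 29.8, 113.0, 84.5]
```

View pics/g2.png

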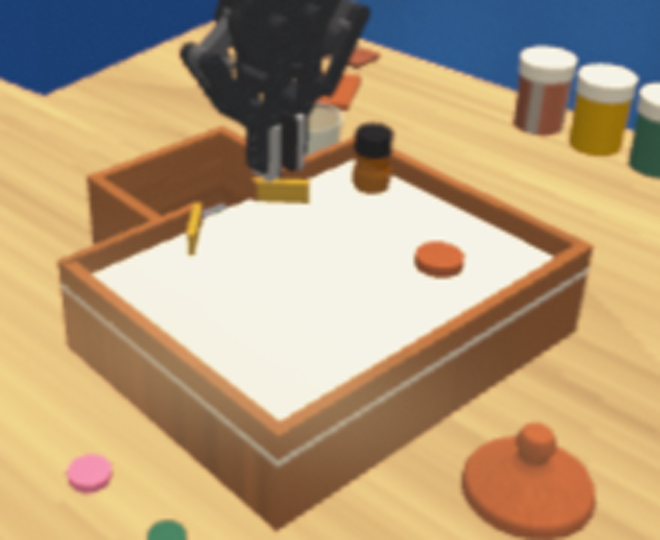

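Green has left the deck and the gate is clear. Only clay is left, at crop (438,258).

Call:
{"name": "carry_out", "arguments": {"rows": [[-16,13,0,0,0,-0.137],[-31,25,0,0,0,-0.274],[-47,38,0,0,0,-0.41],[-62,50,0,0,0,-0.547],[-78,63,0,0,0,-0.684],[-94,75,0,0,0,-0.821],[-109,88,0,0,0,-0.958],[-109,88,0,0,0,-0.958]]}}

```text
time: 11.35
eef_pos: [0.6179, -0.0875, 0.1128]
tool_rot: [-180.0, -0.0, 139.3]
ft_force: [-0.5, 0.1, -0.5]
opening: 0.142
grip_force: 0.0
```

Call:
{"name": "carry_out", "arguments": {"rows": [[0,0,10,0,0,0],[0,0,20,0,0,0],[0,0,30,0,0,0],[0,0,40,0,0,0],[0,0,50,0,0,0],[0,0,50,0,0,0],[3,0,50,0,0,0],[8,0,50,0,0,0]]}}

```text
time: 12.35
eef_pos: [0.6115, -0.0815, 0.0635]
tool_rot: [180.0, 0.0, 139.4]
ft_force: [-0.7, 0.1, 0.3]
opening: 0.141
grip_force: 0.0
```

Call:
{"name": "carry_out", "arguments": {"rows": [[13,-2,0,0,0,0.07],[26,-2,0,0,0,0.148],[39,-2,0,0,0,0.236],[53,-1,0,0,0,0.333],[66,2,0,0,0,0.437],[79,5,0,0,0,0.546],[91,10,0,0,0,0.657],[103,17,0,0,0,0.764]]}}

```text
time: 13.35
eef_pos: [0.5441, -0.0012, 0.0636]
tool_rot: [180.0, 0.0, 95.4]
ft_force: [0.3, 0.1, -0.9]
opening: 0.138
grip_force: 0.0
```

```bash
python3 look.py pics/k1.png
```

```text
13.35 [ 0.54405461 -0.00117903  0.06361401] [  6.89093631 -20.91485054] [ 0.27206335  0.14503693 -0.87535274] [1.79975214e+02 5.41925444e-03 9.54024402e+01]
clay 76 [263. 189.] [-0.2  4.8]
```

View pics/k1.png

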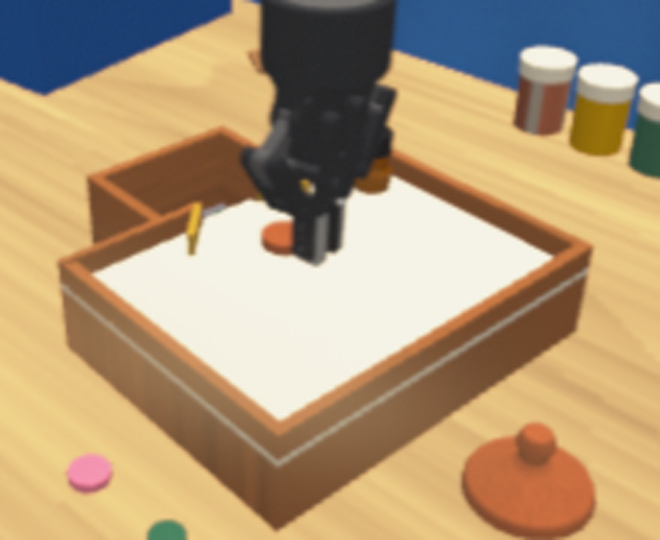

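Clay, at crop (280,238), sits in front of the fingers, near the gate axis. I'll finish the push and then pull away for a look.

Call:
{"name": "carry_out", "arguments": {"rows": [[13,-2,0,0,0,0.101],[26,-2,0,0,0,0.194],[36,0,0,0,0,0.194],[46,2,0,0,0,0.194],[55,4,0,0,0,0.194],[65,5,0,0,0,0.194],[65,5,0,0,0,0.194],[51,3,0,0,0,0.194]]}}

```text
time: 14.4
eef_pos: [0.5424, 0.0494, 0.0632]
tool_rot: [-180.0, 0.0, 84.6]
ft_force: [1.3, 0.4, 0.6]
opening: 0.138
grip_force: 0.0
```

Call:
{"name": "carry_out", "arguments": {"rows": [[-20,0,0,0,0,0],[-20,0,-25,0,0,0],[-20,0,-60,0,0,0],[-50,0,-100,0,0,0],[-95,0,-100,0,0,0],[-140,0,-100,0,0,0],[-185,0,-100,0,0,0],[-230,0,-100,0,0,0]]}}

```text
time: 15.4
eef_pos: [0.5193, -0.1825, 0.1634]
tool_rot: [180.0, 0.0, 84.4]
ft_force: [0.9, 0.6, -0.3]
opening: 0.138
grip_force: 0.0
```

Call:
{"name": "carry_out", "arguments": {"rows": [[-30,0,0,0,0,0],[-60,0,0,0,0,0],[-90,0,0,0,0,0],[-120,0,0,0,0,0],[-120,0,0,0,0,0],[-120,0,0,0,0,0],[-120,0,0,0,0,0],[-120,0,0,0,0,0]]}}

```text
time: 16.4
eef_pos: [0.509, -0.2984, 0.1634]
tool_rot: [180.0, 0.0, 84.6]
ft_force: [-0.6, -0.5, 0.6]
opening: 0.141
grip_force: 0.0
```

```bash
python3 - <<'E'
from station import robot
import cv2,numpy as np
print(robot.sense()["time"])
o=[]
for n,(a,b,c,d) in dict(top=(90,270,150,370),side=(110,290,170,390)).items():
    i=cv2.cvtColor(robot.grab_frame(n)["image"],cv2.COLOR_RGB2BGR)[a:b,c:d];o.append(cv2.resize(i,(400,327),interpolation=2))
cv2.imwrite("pics/end.png",np.hstack(o))
E
```

```text
16.4
```

View pics/end.png

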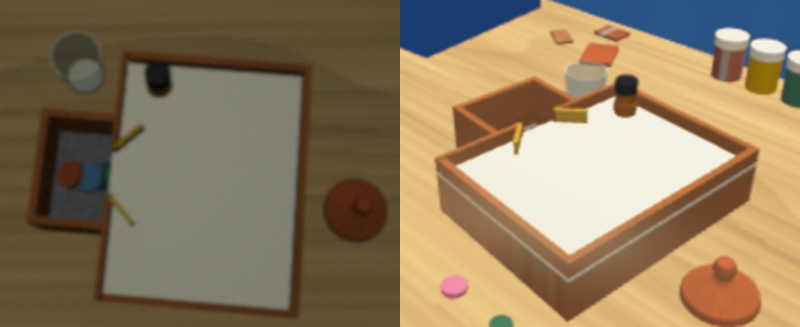

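All three discs lie in the slot: clay (70,174), blue (92,178) and green (106,177). The deck is empty, and the vial, cup and lid are where they started.

```bash
python3 -c "
from station import robot
print(robot.hand_in())"
```

```text
the job is handed in; nothing more can be done
None
```

The blue, green and clay discs went through the gate one at a time and all lie in the slot. The vial, cup and pot lid look undisturbed in the last pictures, and the job was handed in at about 16.5 s; no verdict came back.

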